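# Screw the lid onto the tumbling barrel

## Task

Fetch the screw lid and close the upright tumbling barrel with it: set the lid level on the barrel's mouth, turn it gently backward (anticlockwise from above) until its lugs drop into the thread starts, then screw it forward (clockwise) until it is fully home, its flange down on the collar's rim all round. Do not force it or cross-thread it, leave the other things on the bench alone, and let go of the lid at the end.

Things in the scene. Friction and masses are not known exactly. Their poses are not given: they have to be found in the camera images.
- barrel: Grey rubber tumbling barrel, 116 mm across, upright, fixed in a steel stand (150 mm square plate, four blue clips). Origin on its axis at bench height, z up. Its mouth holds a fixed collar: outer diameter 100 mm, bore 86 mm. How the collar and its thread are turned is NOT given (this yaw says nothing of it): find the thread starts by feel or sight. Keep the lid-collar force under 40 N; a 4 to 8 N press is ample.
- mouth (a point): Centre of the collar's flat rim, on the barrel's axis, 140 mm above the bench. Inside the collar are four brass ridges (4 mm thick, reaching in to a 71 mm bore), a right-hand four-start thread. Going clockwise seen from above, each 90 deg holds a 34 deg gap (thread start), then a 48 deg ridge falling 7 mm per rad, then an 8 deg stop block. The lid has 2.5 mm of sideways play.
- on_ridge (a point): On the axis, 178 mm above the bench: where lid_grip is with the lugs on the ridges' high ends, next to the gaps. It is 5 mm lower at the ridges' low ends (by the stop blocks) and 1.5 mm lower on top of a stop block. From any of these, turning anticlockwise up to about 80 deg brings the lugs over the gaps; clockwise on a ridge they run into the stop blocks. At 180 mm the lugs are still on the rim: off-centre.
- in_gap (a point): On the axis, 167.5 mm above the bench: where lid_grip is (within 1 mm) once the lugs have dropped into the gaps. A held lid drops only if the hand follows it down. Each lug has about 19 deg of play in its gap; further anticlockwise it meets the side of a stop block.
- home (a point): On the axis, 163 mm above the bench: where lid_grip is when the lid is screwed home, flange on rim. From the gaps it takes 45 to 67 deg clockwise and goes down about 7 mm per rad, with 1.5 mm of vertical play under the ridges; the stop blocks end the turn: a twist of 0.4 N m on them is plenty, over 1 N m is forcing.
- lid_grip (a point): Centre, half-way up, of the orange grip bar of the loose black screw lid (about 0.22 kg). Bar 64 mm long along x, 20 wide along y, 30 high; z is the lid's axis, up. Round flange 104 mm across, 8 thick, its top 15 mm below this point. Under it a plug 66 mm across (58 at its bevelled foot), 20 mm long, on which the lid stands at the start.
- lid_lugs (a point): On the lid's axis, level with the middle of its four steel lugs, 37.5 mm below lid_grip. The lugs stick out of the plug to a diameter of 81 mm, 5 mm thick, 10 mm wide, at 45, 135, 225 and 315 deg from the x axis.
- pebble: Pink rhodonite pebble, 36 mm across, 22 mm high; bystander, origin under its centre.
- scoop: Steel grit scoop, 80 by 55 mm blade and a handle to its -x side; bystander, origin under the blade's centre.
- sieve: Round perforated aluminium sieve pan, 200 mm across, 40 mm high; bystander, origin under its centre.
- grit_jar: Jar of dark grit with a white cap, 66 mm across, 100 mm high; bystander, origin under its centre.
- polish_jar: Jar of pale polish with a blue cap, 66 mm across, 100 mm high; bystander, origin under its centre.
- brush: Bench brush lying along its x axis; bystander.
Mind the look-alikes: they are no part of the job. Several things look just like the part that bears lid_grip: the one meant starts farthest from the robot's base.

How it is judged:
By the outcome, as a careful person would: the job done as asked, in the order asked, and still so for the second after the job is handed in, with the robot touching nothing.
It also fails if it takes over 72 s, if anything falls off the work surface, if the arm or the gripper's body presses on something with over 40 N, if the wrist force passes 120 N, or if a joint passes its speed limit or range.

## Robot

A 7-joint arm with a two-finger parallel gripper is mounted at the origin on the work surface. World frame = base frame: x ahead of the robot, y to its left, z up, the work surface at z = 0. Lengths are in mm, angles in degrees, forces in N, time in s.
With the tool pointing down it reaches from about 375 to 925 mm from the base axis. Payload 3.1 kg.
Tool frame: the origin (TCP) lies midway between the tips of the shut fingers; the grasp point (between the pads) lies grip_depth behind it (grip_depth is the distance from the TCP to the grasp point, in mm); z points along the fingers, y is the line along which they close (so a half turn about z gives the same grasp; the last joint's range is limited). The gripper opens to 85 mm and grips with 20 to 120 N. Pads are 22 mm wide; open, the fingers measure 114 mm over their backs; the gripper's body (76 mm by 85 mm) begins 54 mm behind the grasp point. The pads swing forward as they close: fully open they stand 13 mm farther back than shut.
Start: joints at [57.708, 21.939, 2.515, 91.553, -1.026, 66.532, -2.859], TCP at [291.958, -580.744, 231.269] pointing down, gripper open.
Joint ranges: [-149.38, 149.38], [-23.57, 123.04], [-84.95, 90], [0, 143.3], [-89.99, 269.99], [3.08, 112.72], [-163.45, 163.45]. Speed limits (degrees/s): [159.86, 159.86, 180, 180, 180, 180, 180].

## Interface

Orientations are given as [roll, pitch, yaw] about the fixed x, y, z axes, in that order (R = Rz(yaw) Ry(pitch) Rx(roll)).
In Python, from workcell import * gives the robot as it stands.
- The arm moves only by the tool carry_out, never from a script. Its argument "moves" is a list of rows, each a list of 3 entries, a list of its own where there are three numbers: the shift along the tool's x, y, z normalised to -1 to 1, where 1 is 0.12 m, then the turn, a rotation vector about the tool's x, y, z normalised to -1 to 1, where 1 is pi rad, then the opening in per cent of the stroke, from 0 (shut) to 100 (fully open). A call has 1 to 20 rows; each row is the pose to reach, as a shift and turn from the pose commanded when the call began, along the tool's axes at that moment, turning the shorter way round; what a row does not reach only later rows make up. A row lasts 1/8 s, in which the tool goes at most 62.5 mm and 10.7 degrees, less where a joint would pass 70% of its speed; a pose out of reach is approached as far as the arm can. A call with a number of a shift or a turn outside -1 to 1 is refused whole. A call with a gripper value outside its range is refused whole. The fingers move at their own pace and stop on an object; "newtons" is the grip in N (left out, the last holds). Time passes only in rows, so rows that repeat a pose let the fingers close. It gives the time, the measured TCP pose, the force, the opening and the grip force at its end, in the units of the state.
- get_obs(): the state, without advancing time (a new reading comes with each control period).
- read_camera(name): name is "scene" or "side" or "wrist"; returns a dict with "img" (400x640x3 uint8, blue, green, red), "fx", "fy", "cx", "cy" (pixels), "world_from_camera" (4x4, takes a point from camera to world coordinates). Camera axes: x right, y up, looking along -z (the intrinsics and any distortion apply to the point x, -y, -z); pixel columns grow to the right and rows downward; lengths in mm; the calibration is good to about 2 mm. A picture is of the moment at which its call begins. There is no depth.
- sign_off(): hands the job in; it is judged then, once.
Trained networks look in the newest picture that a camera, given by its name, has taken for a name from the list of things; names that differ only in an ending like _2 or _b are one class to them, and where a whole thing is asked for, a point or a joint stands for the part that bears it (a point fixed in the world has none). Each returns a list of dicts, best first, with "p" (0 to 1); they miss things now and then, are a little off and sometimes report something else, mostly with a low value. They report only what shows in the picture. A call takes as long as a camera call. They do not tell look-alikes from the thing itself.
- cut_out(camera, query): "region" (400x640 bool, what is visible of it) and "xy" ([column, row] in pixels, amid what is visible of it).
- place_of(camera, query): "xy" ([column, row] in pixels: a listed point, or the origin of a listed thing).
The state is a dict: "time": time; "q": joint angles; "dq": joint speeds; "joint_torque": joint torques, N m; "tcp_pos": TCP position; "tcp_rot": TCP orientation; "wrist_force": force on the tool from outside, world axes, zero at the start; "ft_torque": the same for the moment, N m; "finger_gap": finger opening in mm; "grasp_force": force on a finger pad.
Only numpy, scipy, OpenCV 4.12 (cv2) and the standard library are available. Lean on these libraries where they do the work, as an engineer would, in place of code of your own. Each camera call takes 0.05 s, during which the arm holds its last target. There are 200 camera calls.

## Working session

There is one attempt and no reset: what is moved stays moved. The work goes in short steps, Python scripts to look and compute and a tool call to move; the robot and the scene stay as the last step left them, time stands still between calls to the robot, and variables do not carry over. Pictures are saved under pics/ and viewed, at most 10 in all, crops included, and the job is handed in when it is done.

Besides the shell and the picture viewer there is one more tool, called by a JSON object that holds its "op" and its "data". carry_out: Moves the arm, as the interface text tells. Scaled input: -1 to 1 covers 0.12 m each way for a shift and pi rad each way for a turn. Its arguments: {"type":"object","properties":{"moves":{"type":"array"},"newtons":{"type":"number"}},"required":["moves"]}

```bash
mkdir -p pics; ls; cat > h.py <<'E'
from workcell import *
import numpy as np, cv2
from scipy.spatial.transform import Rotation as R
def ray(c,xy):
    T=np.array(c["world_from_camera"]); u,v=xy
    d=np.array([(u-c["cx"])/c["fx"],-(v-c["cy"])/c["fy"],-1.]); return T[:3,3],T[:3,:3]@d
def at_z(c,xy,z):
    o,d=ray(c,xy); return o+d*(z-o[2])/d[2]
def st():
    o=get_obs(); print({k:np.round(o[k],2).tolist() for k in ("time","tcp_pos","tcp_rot","wrist_force","ft_torque","finger_gap","grasp_force")}); return o
E
python3 - <<'E'
from h import *
print(get_obs().keys()); st()
try: print(grip_depth)
except Exception as e: print(e)
for n in ("scene","side"):
    c=read_camera(n); cv2.imwrite(f"pics/{n}1.png",c["img"])
    print(n,np.round(c["world_from_camera"],2).tolist(), [k for k in c])
    for q,z in (("lid_grip",43),("mouth",140),("barrel",0)):
        for r in place_of(n,q): print(q,round(r["p"],2),np.round(r["xy"]),np.round(at_z(c,r["xy"],z)))
E
```

```text
pics
dict_keys(['time', 'q', 'dq', 'joint_torque', 'tcp_pos', 'tcp_rot', 'wrist_force', 'ft_torque', 'grasp_force', 'finger_gap'])
{'time': 0.0, 'tcp_pos': [291.5, -579.89, 229.85], 'tcp_rot': [-179.85, 0.01, 26.69], 'wrist_force': [-0.16, -0.46, -0.55], 'ft_torque': [0.0, -0.02, 0.02], 'finger_gap': 85.25, 'grasp_force': 0.0}
18.700000000000003
scene [[0.06, -0.68, 0.73, 1362.53], [1.0, 0.03, -0.05, -105.75], [0.01, 0.73, 0.68, 899.39], [0.0, 0.0, 0.0, 1.0]] ['img', 'fx', 'fy', 'cx', 'cy', 'world_from_camera']
lid_grip 0.87 [274. 233.] [ 568. -166.   43.]
lid_grip 0.8 [294. 191.] [ 405. -111.   43.]
lid_grip 0.71 [257. 165.] [ 280. -224.   43.]
lid_grip 0.71 [343. 176.] [348.  37.  43.]
lid_grip 0.69 [502. 260.] [690. 398.  43.]
lid_grip 0.24 [171. 246.] [ 600. -426.   43.]
mouth 0.61 [392. 188.] [518. 143. 140.]
barrel 0.74 [386. 224.] [511. 145.   0.]
barrel 0.4 [390. 186.] [350. 186.   0.]
side [[-0.94, 0.2, -0.29, 209.29], [-0.35, -0.52, 0.77, 795.97], [-0.0, 0.83, 0.56, 721.85], [0.0, 0.0, 0.0, 1.0]] ['img', 'fx', 'fy', 'cx', 'cy', 'world_from_camera']
lid_grip 0.96 [367. 222.] [ 398. -100.   43.]
lid_grip 0.83 [414. 207.] [ 282. -225.   43.]
lid_grip 0.69 [370. 255.] [354.  37.  43.]
lid_grip 0.67 [316. 201.] [ 578. -152.   43.]
mouth 0.73 [297. 240.] [507. 154. 140.]
barrel 0.96 [299. 277.] [514. 138.  -0.]
```

View pics/scene1.png

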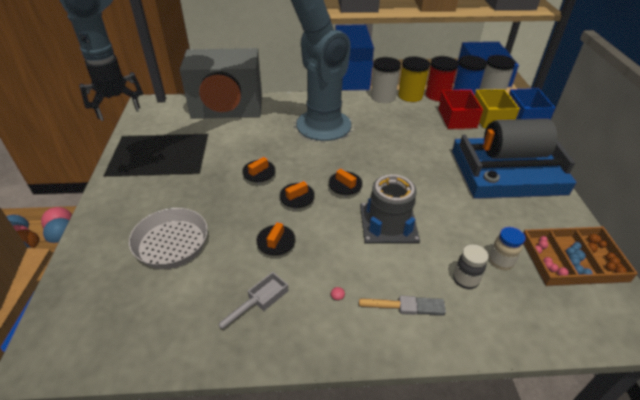

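View pics/side1.png

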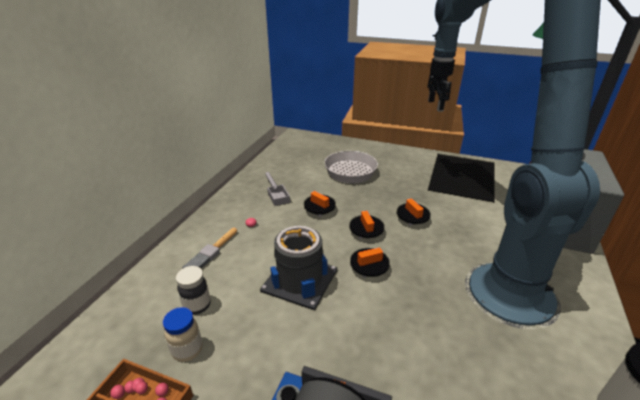

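The scene picture shows four lookalike lids. The one farthest from the base is at (274,233) in scene and (318,203) in side, about (572,-160) mm. The barrel is at about (512,142). I'll go above the lid.

{"op": "carry_out", "data": {"moves": [[[0.9,-0.5,0],[0,0,0],100],[[0.9,-0.5,0],[0,0,0],100],[[0.9,-0.5,0],[0,0,0],100]]}}

```text
time: 0.78
tcp_pos: [367.7, -472.1, 231.4]
tcp_rot: [-179.9, -0.2, 27.4]
wrist_force: [0.5, -0.1, -0.8]
finger_gap: 85.5
grasp_force: 0.0
```

{"op": "carry_out", "data": {"moves": [[[0.9,-0.5,0],[0,0,0],100],[[0.9,-0.5,0],[0,0,0],100],[[0.9,-0.5,0],[0,0,0],100]]}}

```text
time: 1.15
tcp_pos: [435.7, -370.5, 231.6]
tcp_rot: [-179.9, -0.2, 27.3]
wrist_force: [-0.8, -0.5, -0.5]
finger_gap: 85.5
grasp_force: 0.0
```

{"op": "carry_out", "data": {"moves": [[[0.9,-0.5,0],[0,0,0],100],[[0.9,-0.5,0],[0,0,0],100],[[0.9,-0.5,0],[0,0,0],100]]}}

```text
time: 1.52
tcp_pos: [504.3, -268.7, 231.7]
tcp_rot: [-179.9, -0.2, 27.3]
wrist_force: [-0.3, -0.2, 0.3]
finger_gap: 85.2
grasp_force: 0.0
```

{"op": "carry_out", "data": {"moves": [[[0.9,-0.5,0],[0,0,0],100],[[0.9,-0.5,0],[0,0,0],100],[[0.9,-0.5,0],[0,0,0],100],[[0.9,-0.5,0],[0,0,0],100]]}}

```text
time: 2.02
tcp_pos: [569.4, -174.7, 231.0]
tcp_rot: [179.9, 0.1, 26.6]
wrist_force: [-0.4, 0.5, -0.2]
finger_gap: 84.8
grasp_force: 0.0
```

```bash
cat >> h.py <<'E'
def bar(c,z=58,name=None):
    hsv=cv2.cvtColor(c["img"],cv2.COLOR_BGR2HSV); m=cv2.inRange(hsv,(3,150,60),(20,255,255))
    cs,_=cv2.findContours(m,cv2.RETR_EXTERNAL,cv2.CHAIN_APPROX_NONE)
    out=[]
    for k in cs:
        if cv2.contourArea(k)<150: continue
        P=np.array([at_z(c,p[0],z)[:2] for p in k]).astype(np.float32)
        (cx,cy),(w,h),a=cv2.minAreaRect(P)
        if w<h: a+=90; w,h=h,w
        out.append(np.round([cx,cy,w,h,a],1).tolist())
    return out
E
python3 - <<'E'
from h import *
st(); print(get_obs()["q"])
c=read_camera("wrist"); cv2.imwrite("pics/w1.png",c["img"]); print(np.round(c["world_from_camera"],2).tolist())
for r in place_of("wrist","lid_grip"): print(round(r["p"],2),np.round(r["xy"]),np.round(at_z(c,r["xy"],43),1))
print(bar(c))
E
```

```text
{'time': 2.02, 'tcp_pos': [569.44, -174.69, 231.01], 'tcp_rot': [179.94, 0.1, 26.59], 'wrist_force': [-0.41, 0.52, -0.25], 'ft_torque': [-0.05, 0.01, -0.01], 'finger_gap': 84.85, 'grasp_force': 0.0}
[ 23.46974342  16.80681125 -12.45055431  98.73901115   4.06177876
  64.92460083 -53.60335909]
[[0.45, 0.86, 0.23, 628.39], [-0.89, 0.43, 0.12, -144.74], [0.0, -0.26, 0.97, 374.34], [0.0, 0.0, 0.0, 1.0]]
0.61 [313. 171.] [ 571.3 -166.3   43. ]
0.58 [ 39. 269.] [352.   42.2  43. ]
0.48 [313. 167.] [ 575.3 -164.1   43. ]
0.48 [399.  30.] [ 716.3 -178.    43. ]
[[425.6, -133.3, 34.5, 9.0, 18.4], [363.4, 33.5, 69.0, 46.3, 40.4], [573.0, -164.9, 65.1, 22.8, 157.6]]
```

View pics/w1.png

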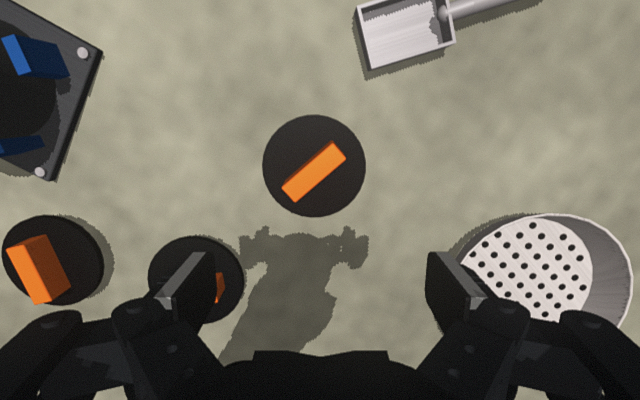

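The wrist view shows the lid at (313,167), with its bar centre near (573,-165) and yaw 157.6°. I'll turn the tool to the bar and go lower for one close look.

{"op": "carry_out", "data": {"moves": [[[0.06,-0.06,0.0],[0,0,-0.728],100],[[0.06,-0.06,0.0],[0,0,-0.728],100],[[0.06,-0.06,0.2],[0,0,-0.728],100],[[0.06,-0.06,0.2],[0,0,-0.728],100],[[0.06,-0.06,0.4],[0,0,-0.728],100],[[0.06,-0.06,0.4],[0,0,-0.728],100],[[0.06,-0.06,0.6],[0,0,-0.728],100],[[0.06,-0.06,0.6],[0,0,-0.728],100],[[0.06,-0.06,0.8],[0,0,-0.728],100],[[0.06,-0.06,0.8],[0,0,-0.728],100],[[0.06,-0.06,0.8],[0,0,-0.728],100],[[0.06,-0.06,0.8],[0,0,-0.728],100],[[0.06,-0.06,0.8],[0,0,-0.728],100],[[0.06,-0.06,0.8],[0,0,-0.728],100],[[0.06,-0.06,0.8],[0,0,-0.728],100]]}}

```text
time: 4.0
tcp_pos: [573.1, -163.2, 135.3]
tcp_rot: [-180.0, 0.0, 157.6]
wrist_force: [0.8, 0.4, -0.6]
finger_gap: 85.6
grasp_force: 0.0
```

```bash
python3 - <<'E'
from h import *
st(); print(np.round(get_obs()["q"]))
c=read_camera("wrist"); cv2.imwrite("pics/w2.png",c["img"])
for r in place_of("wrist","lid_grip"): print(round(r["p"],2),np.round(r["xy"]),np.round(at_z(c,r["xy"],43),1))
print(bar(c))
for n in ("scene","side"):
    c=read_camera(n); print(n,bar(c))
E
```

```text
{'time': 4.0, 'tcp_pos': [573.12, -163.24, 135.32], 'tcp_rot': [-179.98, 0.01, 157.6], 'wrist_force': [0.82, 0.37, -0.56], 'ft_torque': [0.06, -0.02, 0.01], 'finger_gap': 85.58, 'grasp_force': 0.0}
[ 39.  26. -34. 103.  17.  57.  66.]
0.79 [317. 202.] [ 572.4 -165.2   43. ]
[[570.6, -165.0, 67.0, 20.2, 158.0]]
scene [[692.1, 583.2, 230.1, 170.7, 90.2], [587.8, -164.5, 87.8, 35.7, 159.4], [523.1, -786.2, 231.9, 85.0, 40.6], [371.7, 42.9, 85.7, 52.1, 40.1], [-148.9, -381.1, 276.6, 139.4, 8.4], [-668.1, -651.8, 1060.6, 176.4, 17.5], [-490.5, -998.4, 1767.4, 602.2, 24.2]]
side [[649.7, 528.1, 179.3, 76.3, 20.6], [351.1, 57.1, 78.3, 51.8, 40.9], [395.5, -88.2, 101.2, 36.6, 122.4], [278.1, -199.2, 92.3, 47.9, 135.1], [563.2, -144.0, 90.7, 53.1, 156.1], [555.0, -1432.7, 1631.2, 671.7, 93.3], [-530.1, -1440.0, 3150.1, 140.5, 76.1]]
```

{"op": "carry_out", "data": {"newtons": 60, "moves": [[[0.004,-0.018,0.4],[0,0,0],100],[[0.004,-0.018,0.7],[0,0,0],100],[[0.004,-0.018,0.86],[0,0,0],100],[[0.004,-0.018,0.86],[0,0,0],100],[[0.004,-0.018,0.86],[0,0,0],0],[[0.004,-0.018,0.86],[0,0,0],0],[[0.004,-0.018,0.86],[0,0,0],0],[[0.004,-0.018,0.86],[0,0,0],0],[[0.004,-0.018,0.86],[0,0,0],0],[[0.004,-0.018,0.86],[0,0,0],0]]}}

```text
time: 5.45
tcp_pos: [573.0, -164.8, 33.1]
tcp_rot: [-180.0, 0.1, 157.7]
wrist_force: [-0.4, -0.5, 4.8]
finger_gap: 18.9
grasp_force: 60.1
```

{"op": "carry_out", "data": {"moves": [[[0,0,-0.3],[0,0,0],0],[[0,0,-0.6],[0,0,0],0],[[0,0,-0.95],[0,0,0],0],[[0,0,-0.95],[0,0,0],0]]}}

```text
time: 5.95
tcp_pos: [574.5, -164.6, 149.1]
tcp_rot: [180.0, 0.4, 157.7]
wrist_force: [-0.3, 0.3, -2.9]
finger_gap: 19.0
grasp_force: 59.2
```

{"op": "carry_out", "data": {"moves": [[[0.05,0.2,-0.45],[0,0,0],0],[[0.1,0.4,-0.9],[0,0,0],0],[[0.15,0.6,-0.9],[0,0,0],0],[[0.2,0.72,-0.9],[0,0,0],0]]}}

```text
time: 6.45
tcp_pos: [581.4, -73.6, 252.4]
tcp_rot: [-180.0, -0.2, 157.8]
wrist_force: [-0.4, -1.0, -2.7]
finger_gap: 19.0
grasp_force: 59.3
```

{"op": "carry_out", "data": {"moves": [[[0.1,0.3,0],[0,0,0],0],[[0.2,0.6,0],[0,0,0],0],[[0.2,0.72,0],[0,0,0],0]]}}

```text
time: 6.82
tcp_pos: [591.0, 16.8, 251.5]
tcp_rot: [-179.9, -0.3, 158.0]
wrist_force: [0.4, 0.0, -2.5]
finger_gap: 18.8
grasp_force: 59.2
```

{"op": "carry_out", "data": {"moves": [[[0.1,0.3,0],[0,0,0],0],[[0.2,0.6,0],[0,0,0],0],[[0.2,0.72,0],[0,0,0],0],[[0.2,0.72,0],[0,0,0],0]]}}

```text
time: 7.32
tcp_pos: [603.6, 102.2, 252.9]
tcp_rot: [-179.9, -0.1, 157.8]
wrist_force: [-0.3, -0.5, -2.5]
finger_gap: 18.7
grasp_force: 59.2
```

```bash
python3 - <<'E'
from h import *
o=st(); print(np.round(o["q"]))
c=read_camera("wrist"); cv2.imwrite("pics/w3.png",c["img"])
for q,z in (("mouth",140),("lid_grip",o["tcp_pos"][2]+10)):
  for r in place_of("wrist",q): print(q,round(r["p"],2),np.round(r["xy"]),np.round(at_z(c,r["xy"],z),1))
print(bar(c,o["tcp_pos"][2]+25))
E
```

```text
{'time': 7.32, 'tcp_pos': [603.65, 102.19, 252.89], 'tcp_rot': [-179.92, -0.08, 157.77], 'wrist_force': [-0.29, -0.46, -2.49], 'ft_torque': [-0.03, 0.01, 0.0], 'finger_gap': 18.74, 'grasp_force': 59.25}
[ 20.  22. -42.  94.  15.  70.  43.]
mouth 0.85 [332.  44.] [508.6 150.1 140. ]
lid_grip 0.89 [318. 268.] [603.8 101.6 262.9]
lid_grip 0.89 [39. 56.] [489.8  41.  262.9]
[[600.9, 104.0, 69.9, 20.1, 157.9], [537.9, 125.9, 17.7, 8.3, 41.9], [523.3, 130.6, 8.0, 8.0, 128.3], [495.8, 48.4, 25.0, 13.7, 122.2], [517.9, 122.4, 8.7, 3.3, 146.3]]
```

View pics/w3.png

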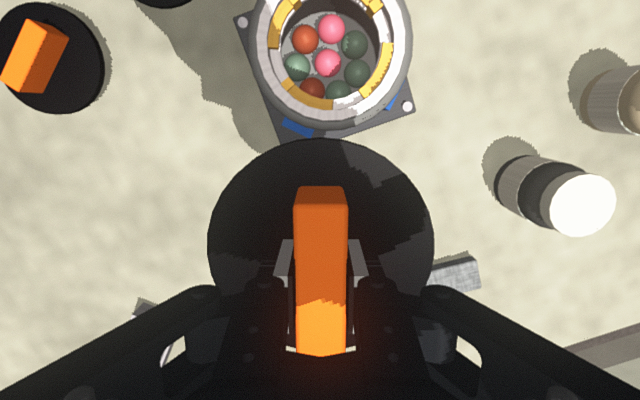

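The wrist view shows the mouth cut off at the top, near (332,44), with brass ridges inside. The held lid is at (320,250). I'll back off to see the whole collar.

{"op": "carry_out", "data": {"moves": [[[-0.35,0.06,-0.2],[0,0,0],0],[[-0.35,0.06,-0.2],[0,0,0],0],[[-0.35,0.06,-0.2],[0,0,0],0],[[-0.35,0.06,-0.2],[0,0,0],0]]}}

```text
time: 7.98
tcp_pos: [644.5, 93.0, 277.6]
tcp_rot: [-179.9, -0.1, 157.7]
wrist_force: [0.0, -0.1, -1.9]
finger_gap: 18.8
grasp_force: 59.5
```

```bash
python3 - <<'E'
from h import *
o=st()
c=read_camera("wrist"); im=c["img"]; cv2.imwrite("pics/w4.png",im)
C=None
for q,z in (("mouth",140),("barrel",0),("lid_grip",o["tcp_pos"][2]+10)):
  for r in place_of("wrist",q):
    print(q,round(r["p"],2),np.round(r["xy"]),np.round(at_z(c,r["xy"],z),1))
    if q=="mouth" and C is None: C=at_z(c,r["xy"],140)
# rectified top view of rim plane, 4 px/mm, 130 mm square, world x right, y up
T=np.array(c["world_from_camera"]); M=np.linalg.inv(T)
n=600; s=4.6; g=(np.arange(n)-n/2)/s
X,Y=np.meshgrid(C[0]+g,C[1]-g); P=np.stack([X,Y,np.full_like(X,138),np.ones_like(X)],-1)@M.T
u=(c["cx"]+c["fx"]*P[...,0]/-P[...,2]).astype(np.float32); v=(c["cy"]-c["fy"]*P[...,1]/-P[...,2]).astype(np.float32)
r=cv2.remap(im,u,v,cv2.INTER_LINEAR)
for d in range(0,360,30):
    a=np.radians(d); 
    p=lambda k:(int(n/2+k*s*np.cos(a)),int(n/2-k*s*np.sin(a)))
    cv2.line(r,p(50),p(56),(0,0,255),1); cv2.putText(r,str(d),p(60),0,.4,(0,0,255),1)
for k in (50,43): cv2.circle(r,(n//2,n//2),int(k*s),(0,255,0),1)
cv2.imwrite("pics/top.png",r)
E
```

```text
{'time': 7.98, 'tcp_pos': [644.45, 92.96, 277.62], 'tcp_rot': [-179.95, -0.05, 157.71], 'wrist_force': [0.0, -0.14, -1.91], 'ft_torque': [0.05, -0.02, -0.04], 'finger_gap': 18.77, 'grasp_force': 59.46}
barrel 0.83 [318.  28.] [506.3 147.4   0. ]
lid_grip 0.81 [320. 269.] [645.3  92.9 287.6]
lid_grip 0.64 [36. 15.] [518.9  38.5 287.6]
lid_grip 0.58 [154. 293.] [628.8  23.2 287.6]Traceback (most recent call last):
  File "<stdin>", line 12, in <module>
TypeError: 'NoneType' object is not subscriptable
```

{"op": "carry_out", "data": {"moves": [[[0.46,0,-0.6],[0,0,0],0],[[0.46,0,-0.6],[0,0,0],0],[[0.46,0,-0.6],[0,0,0],0],[[0.46,0,-0.6],[0,0,0],0]]}}

```text
time: 8.68
tcp_pos: [594.2, 113.2, 348.8]
tcp_rot: [-179.9, -0.0, 157.7]
wrist_force: [0.2, -0.4, -1.3]
finger_gap: 18.8
grasp_force: 59.6
```

```bash
cat > top.py <<'E'
from h import *
o=st()
c=read_camera("wrist"); im=c["img"]; cv2.imwrite("pics/w5.png",im)
C=None
for q,z in (("mouth",140),("barrel",0),("lid_grip",o["tcp_pos"][2]+10)):
  for r in place_of("wrist",q):
    print(q,round(r["p"],2),np.round(r["xy"]),np.round(at_z(c,r["xy"],z),1))
    if q=="mouth" and C is None: C=at_z(c,r["xy"],140)
if C is None: C=np.array([509.,149,140])
M=np.linalg.inv(np.array(c["world_from_camera"]))
n=600; s=4.6; g=(np.arange(n)-n/2)/s
X,Y=np.meshgrid(C[0]+g,C[1]-g); P=np.stack([X,Y,np.full_like(X,140),np.ones_like(X)],-1)@M.T
u=(c["cx"]+c["fx"]*P[...,0]/-P[...,2]).astype(np.float32); v=(c["cy"]-c["fy"]*P[...,1]/-P[...,2]).astype(np.float32)
r=cv2.remap(im,u,v,cv2.INTER_LINEAR)
for d in range(0,360,30):
    a=np.radians(d); 
    p=lambda k:(int(n/2+k*s*np.cos(a)),int(n/2-k*s*np.sin(a)))
    cv2.line(r,p(50),p(56),(0,0,255),1); cv2.putText(r,str(d),p(60),0,.4,(0,0,255),1)
for k in (50,43): cv2.circle(r,(n//2,n//2),int(k*s),(0,255,0),1)
cv2.imwrite("pics/top.png",r)
E
python3 top.py
```

```text
{'time': 8.68, 'tcp_pos': [594.21, 113.15, 348.75], 'tcp_rot': [-179.9, -0.03, 157.68], 'wrist_force': [0.16, -0.37, -1.35], 'ft_torque': [-0.01, 0.02, -0.02], 'finger_gap': 18.84, 'grasp_force': 59.58}
mouth 0.81 [320.  74.] [506.8 149.2 140. ]
barrel 0.96 [324.  84.] [508.4 153.    0. ]
lid_grip 0.64 [95. 82.] [495.4  66.  358.8]
lid_grip 0.63 [320. 271.] [595.8 112.8 358.8]
```

View pics/top.png

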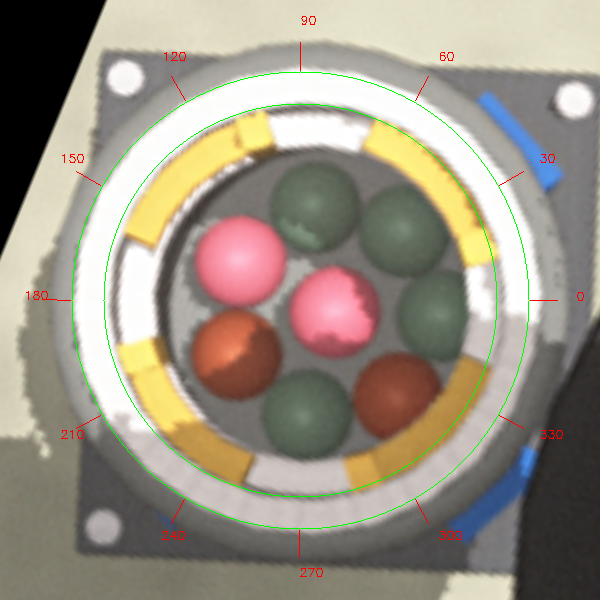

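The rectified view shows the collar centre near (307,300) px, about (508,149.3) mm. The stop blocks are centred at about 17.4° mod 90 and the gaps at about -3.5° mod 90. So a lid yaw of 102° puts the lugs on the ridges' high ends, and about 131° puts them in the gaps.

{"op": "carry_out", "data": {"moves": [[[0.3,0.005,0.2],[0,0,0.31],0],[[0.6,0.005,0.4],[0,0,0.31],0],[[0.783,0.005,0.7],[0,0,0.31],0],[[0.783,0.005,0.9],[0,0,0.31],0],[[0.783,0.005,0.9],[0,0,0.31],0],[[0.783,0.005,0.9],[0,0,0.31],0],[[0.783,0.005,0.9],[0,0,0.31],0]]}}

```text
time: 9.75
tcp_pos: [507.9, 150.6, 242.2]
tcp_rot: [180.0, -0.0, 102.0]
wrist_force: [0.6, 0.8, -2.9]
finger_gap: 18.9
grasp_force: 59.5
```

{"op": "carry_out", "data": {"moves": [[[0,0,0.2],[0,0,0],0],[[0,0,0.4],[0,0,0],0],[[0,0,0.4],[0,0,0],0],[[0,0,0.4],[0,0,0],0]]}}

```text
time: 10.25
tcp_pos: [508.3, 150.9, 195.1]
tcp_rot: [179.9, -0.0, 102.0]
wrist_force: [0.2, 1.1, -2.4]
finger_gap: 18.9
grasp_force: 59.3
```

```bash
python3 - <<'E'
from h import *
o=st(); print(np.round(o["q"]))
for n in ("side","scene"):
    c=read_camera(n); cv2.imwrite(f"pics/{n}2.png",c["img"])
    for q,z in (("lid_grip",o["tcp_pos"][2]+10),("mouth",140)):
        for r in place_of(n,q)[:3]: print(n,q,round(r["p"],2),np.round(r["xy"]),np.round(at_z(c,r["xy"],z),1))
E
```

```text
{'time': 10.25, 'tcp_pos': [508.3, 150.86, 195.13], 'tcp_rot': [179.9, -0.02, 101.97], 'wrist_force': [0.22, 1.05, -2.38], 'ft_torque': [0.09, 0.02, 0.02], 'finger_gap': 18.94, 'grasp_force': 59.32}
[ 13.  15. -38. 109.  11.  60. -18.]
side lid_grip 0.98 [295. 217.] [509.9 154.4 205.1]
side lid_grip 0.83 [412. 206.] [268.1  17.6 205.1]
side lid_grip 0.61 [366. 222.] [354.5 114.9 205.1]
side mouth 0.88 [296. 240.] [509.1 154.  140. ]
side mouth 0.33 [298. 227.] [524.8 109.1 140. ]
scene lid_grip 0.87 [294. 188.] [ 578.1 -110.6  205.1]
scene lid_grip 0.87 [260. 166.] [ 490.3 -193.6  205.1]
scene lid_grip 0.86 [399. 165.] [502.5 156.4 205.1]
scene mouth 0.44 [503. 259.] [763.9 345.2 140. ]
```

{"op": "carry_out", "data": {"moves": [[[-0.008,-0.008,0.1],[0,0,0],0],[[-0.008,-0.008,0.17],[0,0,0],0],[[-0.008,-0.008,0.2],[0,0,0],0],[[-0.008,-0.008,0.2],[0,0,0],0]]}}

```text
time: 11.05
tcp_pos: [506.3, 149.3, 169.4]
tcp_rot: [-179.9, -0.0, 101.9]
wrist_force: [-0.6, -0.2, -1.9]
finger_gap: 18.7
grasp_force: 59.4
```

{"op": "carry_out", "data": {"moves": [[[0,0,0.01],[0,0,0],0],[[0,0,0.015],[0,0,0],0],[[0,0,0.02],[0,0,0],0],[[0,0,0.02],[0,0,0],0]]}}

```text
time: 11.55
tcp_pos: [506.7, 149.4, 167.7]
tcp_rot: [180.0, 0.0, 101.9]
wrist_force: [-0.2, 0.8, -1.7]
finger_gap: 19.2
grasp_force: 59.4
```

{"op": "carry_out", "data": {"moves": [[[0,0,0.006],[0,0,0],0],[[0,0,0.012],[0,0,0],0],[[0,0,0.012],[0,0,0],0]]}}

```text
time: 11.92
tcp_pos: [506.8, 149.4, 166.8]
tcp_rot: [180.0, 0.0, 101.9]
wrist_force: [-2.3, -1.1, 2.7]
finger_gap: 18.9
grasp_force: 60.2
```

{"op": "carry_out", "data": {"moves": [[[0,0,-0.003],[0,0,-0.02],0],[[0,0,-0.006],[0,0,-0.04],0],[[0,0,-0.009],[0,0,-0.06],0],[[0,0,-0.009],[0,0,-0.06],0]]}}

```text
time: 12.42
tcp_pos: [507.7, 149.2, 167.9]
tcp_rot: [179.9, 0.0, 112.7]
wrist_force: [0.5, 0.6, 0.9]
finger_gap: 18.8
grasp_force: 59.9
```

{"op": "carry_out", "data": {"moves": [[[0,0,0],[0,0,-0.02],0],[[0,0,0],[0,0,-0.04],0],[[0,0,0],[0,0,-0.04],0]]}}

```text
time: 12.8
tcp_pos: [507.6, 150.1, 168.2]
tcp_rot: [179.9, 0.0, 119.9]
wrist_force: [1.7, 0.0, 3.0]
finger_gap: 18.9
grasp_force: 60.2
```

```bash
python3 -c "
from h import *
st()"
```

```text
{'time': 12.8, 'tcp_pos': [507.58, 150.15, 168.18], 'tcp_rot': [179.87, 0.01, 119.87], 'wrist_force': [1.69, 0.01, 2.98], 'ft_torque': [0.03, 0.04, 0.04], 'finger_gap': 18.85, 'grasp_force': 60.19}
```

{"op": "carry_out", "data": {"moves": [[[0,0,0.003],[0,0,-0.02],0],[[0,0,0.006],[0,0,-0.04],0],[[0,0,0.01],[0,0,-0.045],0],[[0,0,0.015],[0,0,-0.05],0],[[0,0,0.015],[0,0,-0.05],0]]}}

```text
time: 13.42
tcp_pos: [506.4, 149.3, 165.2]
tcp_rot: [-180.0, -0.0, 128.9]
wrist_force: [0.1, -0.1, -2.2]
finger_gap: 18.6
grasp_force: 59.5
```

{"op": "carry_out", "data": {"moves": [[[0,0,0.01],[0,0,-0.01],0],[[0,0,0.025],[0,0,-0.01],0],[[0,0,0.04],[0,0,-0.01],0],[[0,0,0.05],[0,0,-0.01],0],[[0,0,0.055],[0,0,-0.01],0],[[0,0,0.055],[0,0,-0.01],0]]}}

```text
time: 14.18
tcp_pos: [506.7, 149.4, 158.9]
tcp_rot: [-180.0, -0.0, 130.7]
wrist_force: [-0.0, 0.8, -1.5]
finger_gap: 19.1
grasp_force: 59.5
```

```bash
python3 -c "
from h import *
st()"
```

```text
{'time': 14.18, 'tcp_pos': [506.68, 149.4, 158.88], 'tcp_rot': [-180.0, -0.01, 130.73], 'wrist_force': [-0.01, 0.76, -1.45], 'ft_torque': [0.01, 0.04, -0.02], 'finger_gap': 19.13, 'grasp_force': 59.48}
```

{"op": "carry_out", "data": {"moves": [[[0,0,0.005],[0,0,0],0],[[0,0,0.011],[0,0,0],0],[[0,0,0.011],[0,0,0],0],[[0,0,0.011],[0,0,0],0]]}}

```text
time: 14.68
tcp_pos: [506.8, 149.5, 157.9]
tcp_rot: [180.0, 0.0, 130.7]
wrist_force: [-1.1, -0.5, 1.9]
finger_gap: 19.2
grasp_force: 59.9
```

```bash
python3 -c "
from h import *
st()"
```

```text
{'time': 14.68, 'tcp_pos': [506.83, 149.46, 157.94], 'tcp_rot': [179.99, 0.01, 130.73], 'wrist_force': [-1.07, -0.51, 1.92], 'ft_torque': [-0.1, 0.19, -0.02], 'finger_gap': 19.23, 'grasp_force': 59.89}
```

{"op": "carry_out", "data": {"moves": [[[0,0,-0.002],[0,0,0.02],0],[[0,0,-0.002],[0,0,0.04],0],[[0,0,-0.002],[0,0,0.06],0],[[0,0,0],[0,0,0.07],0],[[0,0,0],[0,0,0.07],0]]}}

```text
time: 15.3
tcp_pos: [507.2, 149.6, 157.9]
tcp_rot: [179.9, 0.0, 118.1]
wrist_force: [0.8, 0.1, 1.0]
finger_gap: 18.9
grasp_force: 59.8
```

```bash
python3 -c "
from h import *
st()"
```

```text
{'time': 15.3, 'tcp_pos': [507.2, 149.64, 157.94], 'tcp_rot': [179.93, 0.01, 118.14], 'wrist_force': [0.77, 0.12, 1.02], 'ft_torque': [-0.02, -0.1, -0.04], 'finger_gap': 18.91, 'grasp_force': 59.85}
```

{"op": "carry_out", "data": {"moves": [[[0,0,0.004],[0,0,0.02],0],[[0,0,0.008],[0,0,0.04],0],[[0,0,0.012],[0,0,0.065],0],[[0,0,0.016],[0,0,0.085],0],[[0,0,0.016],[0,0,0.085],0]]}}

```text
time: 15.92
tcp_pos: [507.6, 150.4, 156.4]
tcp_rot: [179.9, -0.0, 102.9]
wrist_force: [1.8, 1.3, 1.3]
finger_gap: 18.9
grasp_force: 60.0
```

```bash
python3 -c "
from h import *
st()"
```

```text
{'time': 15.92, 'tcp_pos': [507.61, 150.41, 156.38], 'tcp_rot': [179.85, -0.05, 102.94], 'wrist_force': [1.76, 1.25, 1.26], 'ft_torque': [0.23, -0.28, 0.07], 'finger_gap': 18.88, 'grasp_force': 59.98}
```

Smooth, with about 29° to go.

{"op": "carry_out", "data": {"moves": [[[0,0,0.004],[0,0,0.02],0],[[0,0,0.008],[0,0,0.04],0],[[0,0,0.012],[0,0,0.065],0],[[0,0,0.016],[0,0,0.085],0],[[0,0,0.016],[0,0,0.085],0]]}}

```text
time: 16.55
tcp_pos: [507.4, 150.1, 154.5]
tcp_rot: [179.9, -0.1, 87.6]
wrist_force: [-0.6, 0.9, 3.1]
finger_gap: 19.1
grasp_force: 60.1
```

```bash
python3 -c "
from h import *
st()"
```

```text
{'time': 16.55, 'tcp_pos': [507.42, 150.07, 154.45], 'tcp_rot': [179.9, -0.06, 87.63], 'wrist_force': [-0.55, 0.86, 3.15], 'ft_torque': [0.29, -0.23, -0.05], 'finger_gap': 19.07, 'grasp_force': 60.12}
```

{"op": "carry_out", "data": {"moves": [[[0,0,0.003],[0,0,0.02],0],[[0,0,0.006],[0,0,0.035],0],[[0,0,0.009],[0,0,0.05],0],[[0,0,0.009],[0,0,0.05],0]]}}

```text
time: 17.05
tcp_pos: [507.1, 150.3, 153.4]
tcp_rot: [179.9, -0.1, 78.7]
wrist_force: [-0.6, 0.4, 4.5]
finger_gap: 19.2
grasp_force: 60.3
```

```bash
python3 -c "
from h import *
st()"
```

```text
{'time': 17.05, 'tcp_pos': [507.11, 150.26, 153.35], 'tcp_rot': [179.95, -0.08, 78.66], 'wrist_force': [-0.56, 0.39, 4.55], 'ft_torque': [0.44, -0.03, -0.03], 'finger_gap': 19.2, 'grasp_force': 60.33}
```

{"op": "carry_out", "data": {"moves": [[[0,0,0.001],[0,0,0.01],0],[[0,0,0.002],[0,0,0.02],0],[[0,0,0.002],[0,0,0.02],0]]}}

```text
time: 17.42
tcp_pos: [507.7, 148.8, 153.0]
tcp_rot: [179.9, 0.0, 74.9]
wrist_force: [1.0, -0.7, 5.1]
finger_gap: 19.0
grasp_force: 60.5
```

```bash
python3 -c "
from h import *
st()"
```

```text
{'time': 17.42, 'tcp_pos': [507.67, 148.78, 153.04], 'tcp_rot': [179.89, 0.02, 74.92], 'wrist_force': [1.04, -0.74, 5.12], 'ft_torque': [0.01, -0.16, 0.24], 'finger_gap': 18.99, 'grasp_force': 60.53}
```

{"op": "carry_out", "data": {"moves": [[[0,0,0],[0,0,0.005],0],[[0,0,0],[0,0,0.01],0],[[0,0,0],[0,0,0.01],0]]}}

```text
time: 17.8
tcp_pos: [507.7, 148.7, 153.1]
tcp_rot: [179.8, 0.1, 73.4]
wrist_force: [2.1, -0.8, 5.7]
finger_gap: 18.9
grasp_force: 62.1
```

```bash
python3 -c "
from h import *
st()"
```

```text
{'time': 17.8, 'tcp_pos': [507.74, 148.68, 153.07], 'tcp_rot': [179.83, 0.09, 73.43], 'wrist_force': [2.14, -0.82, 5.7], 'ft_torque': [-0.05, -0.09, 1.18], 'finger_gap': 18.86, 'grasp_force': 62.07}
```

The stop has been reached, at slightly more twist than wanted. I'll ease off the twist and release.

{"op": "carry_out", "data": {"moves": [[[0,0,0],[0,0,-0.008],0],[[0,0,0],[0,0,-0.008],0]]}}

```text
time: 18.05
tcp_pos: [507.7, 148.8, 153.1]
tcp_rot: [179.9, 0.0, 74.6]
wrist_force: [1.3, 0.6, 5.4]
finger_gap: 19.3
grasp_force: 60.6
```

```bash
python3 -c "
from h import *
st()"
```

```text
{'time': 18.05, 'tcp_pos': [507.73, 148.79, 153.06], 'tcp_rot': [179.88, 0.03, 74.62], 'wrist_force': [1.26, 0.61, 5.4], 'ft_torque': [-0.07, -0.14, 0.47], 'finger_gap': 19.29, 'grasp_force': 60.61}
```

{"op": "carry_out", "data": {"moves": [[[0,0,0],[0,0,-0.003],0],[[0,0,0],[0,0,-0.003],100],[[0,0,0],[0,0,-0.003],100],[[0,0,0],[0,0,-0.003],100],[[0,0,0],[0,0,-0.003],100],[[0,0,0],[0,0,-0.003],100],[[0,0,0],[0,0,-0.003],100],[[0,0,-0.15],[0,0,-0.003],100],[[0,0,-0.5],[0,0,-0.003],100],[[0,0,-0.9],[0,0,-0.003],100],[[0,0,-0.9],[0,0,-0.003],100],[[0,0,-0.9],[0,0,-0.003],100]]}}

```text
time: 19.55
tcp_pos: [506.8, 149.4, 261.3]
tcp_rot: [179.9, -0.0, 75.1]
wrist_force: [-0.5, -0.1, -0.6]
finger_gap: 85.5
grasp_force: 0.0
```

```bash
python3 - <<'E'
from h import *
o=st()
c=read_camera("wrist"); print("bar@178",bar(c,178)); a=c["img"]
b=read_camera("side")["img"][150:320,180:440]
b=cv2.resize(b,None,fx=2,fy=2,interpolation=3)
a=cv2.resize(a,(416,260)); 
out=np.zeros((600,520,3),np.uint8); out[:260,:416]=a; out[260:600]=b; cv2.imwrite("pics/end.png",out)
E
```

```text
{'time': 19.55, 'tcp_pos': [506.78, 149.44, 261.28], 'tcp_rot': [179.93, -0.01, 75.11], 'wrist_force': [-0.48, -0.05, -0.59], 'ft_torque': [-0.05, 0.01, -0.01], 'finger_gap': 85.47, 'grasp_force': 0.0}
bar@178 [[417.3, 103.6, 52.4, 13.3, 47.1], [508.4, 151.4, 67.2, 20.0, 75.7]]
```

View pics/end.png

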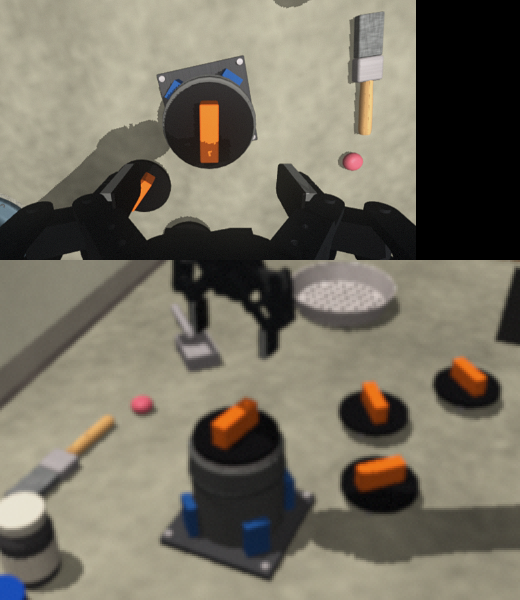

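The lid sits level and home on the barrel at yaw 75.7°, at (209,120) in the upper view. The hand is clear and nothing else has moved.

```bash
python3 -c "
from h import *
print(sign_off())"
```

```text
the job is handed in; nothing more can be done
None
```

The lid is screwed home on the barrel against the stops, level and released, and the job is handed in; the twist on the stops briefly read 1.18 N m, over the 1 N m you count as forcing, before I eased it to under 0.5.

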